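# Free the reel: unlock a hub cap of unknown thread hand and hold it off

## Robot

A 6-joint arm with a two-finger parallel gripper is mounted at the origin on the work surface. World frame = base frame: x ahead of the robot, y to its left, z up, the work surface at z = 0. Lengths are in m, angles in rad, forces in N, time in s.
With the tool pointing down it reaches from about 0.375 to 0.9 m from the base axis. Payload 3.1 kg.
Tool frame: the origin (TCP) lies midway between the tips of the shut fingers; the grasp point (between the pads) lies 19 mm behind it; x points along the fingers, z is the direction in which the jaws open and shut, and the axes are right-handed (so a half turn about x gives the same grasp; the last joint's range is limited). The gripper opens to 85 mm and grips with 20 to 120 N. Pads are 22 mm wide; open, the fingers measure 114 mm over their backs; the gripper's body (76 mm by 85 mm) begins 54 mm behind the grasp point. The pads swing forward as they close: fully open they stand 13 mm farther back than shut.
Start: joints at [-1.492, 0.527, 1.433, -0, 1.181, -0.178], TCP at [0.159, -0.604, 0.231] pointing down, gripper open.
Joint ranges: [-3.08, 3.08], [-0.75, 2.2], [0.22, 2.44], [-1.43, 4.57], [0, 2.65], [-2.85, 2.85]. Speed limits (rad/s): [2.79, 2.79, 3.14, 3.14, 3.14, 3.14].

## Interface

Orientations are given as a unit quaternion [x, y, z, w].
In Python, from station import status, snapshot, camera_params, ticket gives the robot as it stands.
- The arm moves only by the tool arm_command, never from a script. Its argument "series" is a list that holds one entry, the list of rows, each a list of 4 numbers: the shift along the tool's x, y, z in mm, then the turn about the tool's x in rad. A call has 1 to 10 rows; each row shifts and turns the commanded pose from where the row before left it, along the tool's axes as they then stand; what a row does not reach is not made up. A row lasts 1/10 s, in which the tool goes at most 50 mm and 8.59 degrees, less where a joint would pass 70% of its speed; a pose out of reach is approached as far as the arm can. A call is refused whole if a number of a shift passes 50 or a number of a turn 0.15, either way. A call with a gripper value outside its range is refused whole. "jaw" is the opening in per cent of the stroke, from 0 (shut) to 100 (fully open), set as the call begins (left out, the last holds). The fingers move at their own pace and stop on an object; "force" is the grip in N (left out, the last holds). Time passes only in rows, so rows that do not move let the fingers close. It gives the time, the measured TCP pose, the force and the opening at its end, in the units of the state.
- status.sense(): the state, without advancing time (a new reading comes with each control period).
- snapshot(name): name is "scene" or "top"; returns the picture (420x560x3 uint8, red, green, blue); there is no depth.
- camera_params(name): a dict with "fovy" (degrees; the focal length in pixels is half the picture's height over the tangent of half this angle, whatever the lens; pixels are square), "cx", "cy" (the principal point, pixels), "k1" (the pictures are not rectified: a ray, as slopes to the right and down, at radius r is drawn at 1 + k1 r^2 times it, then the intrinsics apply), "extrinsics" (4x4, takes a point from camera to world coordinates). Camera axes: x right, y down, z forward; pixel columns grow to the right and rows downward; lengths in m; the calibration is good to about 2 mm. A picture is of the moment at which its call begins. camera_params takes no time and is no camera call.
- ticket.sign_off(): hands the job in, once; it reports no verdict.
The state is a dict: "t": time; "q": joint angles; "qd": joint speeds; "tau": joint torques, N m; "tcp_pos": TCP position; "tool_rot": TCP orientation; "force": force on the tool from outside, world axes, zero at the start; "ft_torque": the same for the moment, N m; "finger_gap": opening from 0.0 (shut) to 1.0 (fully open).
Only numpy, scipy, OpenCV 4.12 (cv2) and the standard library are available. Lean on these libraries where they do the work, as an engineer would, in place of code of your own. Each camera call takes 0.05 s, during which the arm holds its last target. There are 200 camera calls.

## Task

Take the hub cap off the spindle that carries the reel. It has a quarter-turn interrupted thread which may be right-handed or left-handed, so try it one way and, if it is blocked, the other, to find which way it comes loose, then lift it straight up and finish while still holding it, upright, at least 6 cm above its seat and over the reel's centre. Leave the reel on its spindle, leave the other spindle's cap as it is, and do not knock the things lying close round the stand about.

Things in the scene. Friction and masses are not known exactly. Their poses are not given: they have to be found in the camera images.
- stand: Grey twin reel stand, a fixed plate 200 x 440 x 18 mm; origin at the centre of its underside, y along it, z up. Two upright spindles at x = 0, y = -110 and +110 mm; either may be the one with the reel. One thread is right-handed (cap loosens counter-clockwise seen from above), the other left-handed (loosens clockwise); nothing outside shows which is which.
- cap_grip (a point): Grip bar of the cap to take off (the cap over the reel): straight bar on the cap's top, 50 mm long, 14 wide, 25 tall, flat parallel sides. This point is the bar's centre, 32.5 mm over the cap's underside and 74.5 mm over the table at the start; x along the bar, y across, z up. Fastened, the bar lies within a few degrees of the stand's y axis.
- cap: That cap: round, grey metal with a black bar, about 90 g; 72 mm flange, 54 mm body 20 mm tall. Origin: centre of its underside, 42 mm over the table. Turned the wrong way it meets a hard stop within 5 to 15 degrees; the right way it turns freely without rising, is still caught before 55 degrees, lifts off anywhere from 60 to 100 (80 is best), and meets a stop near 105.
- cap2_grip (a point): The same kind of cap on the empty spindle, to be left alone; its grip bar's centre, axes alike.
- reel: Flat cream component reel, 178 mm across, 12 mm thick, its 60 mm hole round the hub of its spindle; lying level below the cap's flange with 2 mm of room. Origin at the centre of its underside, 28 mm over the table.
- carton: Small cardboard carton 70 x 90 x 50 mm standing beyond the stand, away from the robot; origin at the centre of its underside. Bystander.
- jar: Small jar 50 mm across, 70 mm tall, beyond the stand, away from the robot; origin at the centre of its underside. Bystander.
- spare_reel: Small flat reel 124 mm across, 10 mm thick, lying on the table beyond the stand, away from the robot; origin at the centre of its underside. Bystander.
- screwdriver: Screwdriver 170 mm long lying on the table between robot and stand; a bystander. Its axis is its x.
There are look-alikes about, which are no part of the job. Leave any purple look-alike of the cap alone. What is shaped like the reel but brown is not meant.

How it is judged:
By the outcome, as a careful person would: the job done as asked, in the order asked, and still so for the second after the job is handed in, while the arm keeps its last pose, push and grip.
It also fails if it takes over 45 s, if anything falls off the work surface, if the arm or the gripper's body presses on something with over 40 N, if the wrist force passes 120 N, or if a joint passes its speed limit or range.

## Working session

There is one attempt and no reset: what is moved stays moved. The work goes in short steps, Python scripts to look and compute and a tool call to move; the robot and the scene stay as the last step left them, time stands still between calls to the robot, and variables do not carry over. Pictures are saved under pics/ and viewed, about 8 in all and at most 12, crops included, and the job is handed in when it is done.

Besides the shell and the picture viewer there is one more tool, called after ">>>" as name(argument=value, ...), one argument or row to a line, values as JSON. arm_command: Moves the arm, as the interface text tells. Its arguments: {"type":"object","properties":{"series":{"type":"array"},"jaw":{"type":"number"},"force":{"type":"number"}},"required":["series"]}

```bash
mkdir -p pics; ls; python3 - <<'E'
from station import *
import cv2
print(status.sense())
for n in("scene","top"):
    cv2.imwrite(f"pics/{n}0.png",snapshot(n)[:,:,::-1]); print(n,camera_params(n))
E
```

```text
pics
{'t': 0.0, 'q': array([-1.49247965e+00,  5.28474363e-01,  1.43391589e+00, -1.41240004e-06,
        1.18137082e+00, -1.78500400e-01]), 'qd': array([-0.00115361,  0.00066045,  0.00088152, -0.00130818,  0.00149019,
       -0.0022627 ]), 'tau': array([-1.60949689e-04, -4.42352414e+01, -1.78027582e+01, -2.64479659e-04,
        8.30699166e-03,  1.05970241e-06]), 'tcp_pos': array([ 0.15872306, -0.60376999,  0.23032425]), 'tool_rot': array([ 0.43242335,  0.56042586, -0.43128684,  0.55939661]), 'force': array([-0.26658199,  0.03440833,  0.15690259]), 'ft_torque': array([ 0.01430261, -0.01866946, -0.0190732 ]), 'finger_gap': 1.0002054981606985}
scene {'fovy': 42.39933816304206, 'cx': 284.4511153317671, 'cy': 204.42556553260135, 'k1': 0.06279215881276022, 'extrinsics': array([[ 0.74385517,  0.36909933, -0.55717607,  1.11134867],
       [ 0.66827376, -0.39894973,  0.62789274, -0.57207771],
       [ 0.00946955, -0.83940741, -0.54342021,  0.65077924],
       [ 0.        ,  0.        ,  0.        ,  1.        ]])}
top {'fovy': 53.71139030903278, 'cx': 280.07720604285066, 'cy': 211.59156771626888, 'k1': 0.0023448432679463896, 'extrinsics': array([[ 0.00807499, -0.99797043,  0.06316501,  0.49107292],
       [-0.99992995, -0.00860525, -0.00812732,  0.04178184],
       [ 0.00865438, -0.06309496, -0.99797   ,  0.94190835],
       [ 0.        ,  0.        ,  0.        ,  1.        ]])}
```

View pics/top0.png

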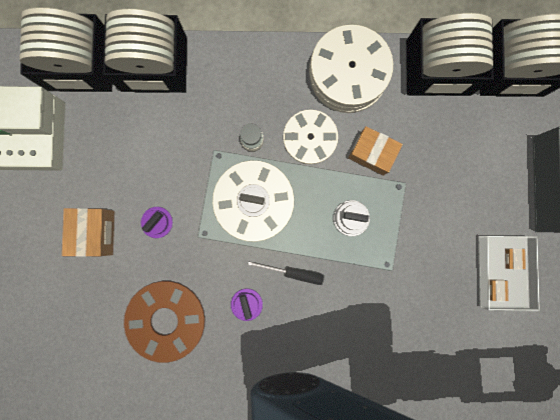

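View pics/scene0.png

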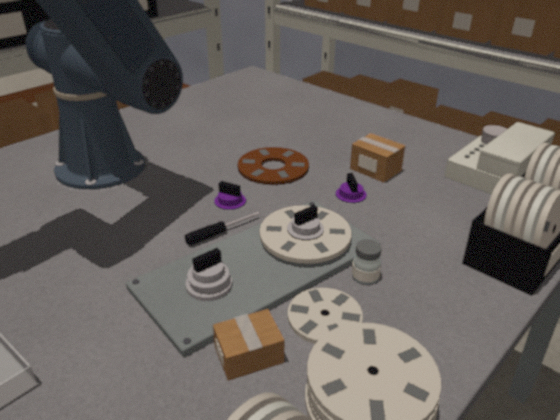

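The top view shows these cap-like things:
- Grey cap over the cream reel, (252,200).
- Grey cap on the empty spindle, (352,217).
- Two purple look-alikes, (157,222) and (247,304).
- Brown reel, (164,321).

The grey cap at (252,200) fits, because it is the one over the cream reel on the stand. Next I'll measure it and confirm with a crop.

```bash
cat > h.py <<'E'
import numpy as np, cv2
from station import *
def rays(n,uv):
    p=camera_params(n); f=210/np.tan(np.radians(p["fovy"])/2)
    K=np.array([[f,0,p["cx"]],[0,f,p["cy"]],[0,0,1.]])
    s=cv2.undistortPoints(np.float64(uv).reshape(-1,1,2),K,np.array([p["k1"],0,0,0,0.])).reshape(-1,2)
    E=p["extrinsics"]; return E[:3,3],np.c_[s,np.ones(len(s))]@E[:3,:3].T
def plane(n,uv,z):
    o,d=rays(n,uv); return o+d*((z-o[2])/d[:,2])[:,None]
def big(m):
    c=cv2.findContours(m.astype(np.uint8),cv2.RETR_EXTERNAL,cv2.CHAIN_APPROX_NONE)[0]
    return max(c,key=cv2.contourArea).reshape(-1,2).astype(float)
def box(img,x0,x1,y0,y1,f):
    m=np.zeros(img.shape[:2],bool); m[y0:y1,x0:x1]=f(img[y0:y1,x0:x1].astype(int)); return m
def show(P):
    (cx,cy),(w,h),a=cv2.minAreaRect((P[:,:2]*1000).astype(np.float32)); return np.round([cx,cy,w,h,a],1)
E
python3 - <<'E'
from h import *
t=cv2.imread("pics/top0.png")[:,:,::-1]; s=cv2.imread("pics/scene0.png")[:,:,::-1]
dark=lambda a:a.max(2)<75
for nm,n,im,b in(("cap","top",t,(235,270,185,215)),("cap2","top",t,(335,370,200,232)),("cap","scene",s,(290,325,200,226)),("cap2","scene",s,(188,226,246,274))):
    c=big(box(im,*b,dark)); print(nm,n,"px",c.mean(0).round(1),"z87",show(plane(n,c,.087)),"z74",show(plane(n,c,.0745)))
cream=lambda a:(a.min(2)>150)&(a[...,0]-a[...,2]>12)
c=big(box(t,205,298,155,245,cream)); P=plane("top",cv2.convexHull(c.astype(np.float32)).reshape(-1,2),.040)
print("reel",cv2.minEnclosingCircle((P[:,:2]*1000).astype(np.float32)))
# stand corners
g=lambda a:(a[...,1]-a[...,0]>6)
c=big(box(t,190,415,140,280,g)); P=plane("top",cv2.convexHull(c.astype(np.float32)).reshape(-1,2),.018); print("stand",show(P))
a=cv2.resize(t[160:240,200:300],None,fx=6,fy=6,interpolation=cv2.INTER_CUBIC)
cv2.imwrite("pics/crop.png",a[:,:,::-1])
E
```

```text
cap top px [261. 203.] z87 [562.6  74.4   0.    0.    0. ] z74 [563.7  74.9   0.    0.    0. ]
cap2 top px [344.2 215. ] z87 [539.3 -97.4   4.1   8.3  89.9] z74 [540.  -99.4   4.2   8.4  89.9]
cap scene px [305.8 214.6] z87 [586.7  81.8  70.9  35.9  88.4] z74 [575.1  96.3  72.5  36.7  88.4]
cap2 scene px [206.5 259.7] z87 [ 551.3 -131.6   58.8   36.7   80.2] z74 [ 538.8 -121.8   60.1   37.5   80.2]
reel ((572.135986328125, 93.87093353271484), 89.59358978271484)
stand [554.8 -14.  440.3 199.1  80.5]
```

View pics/crop.png

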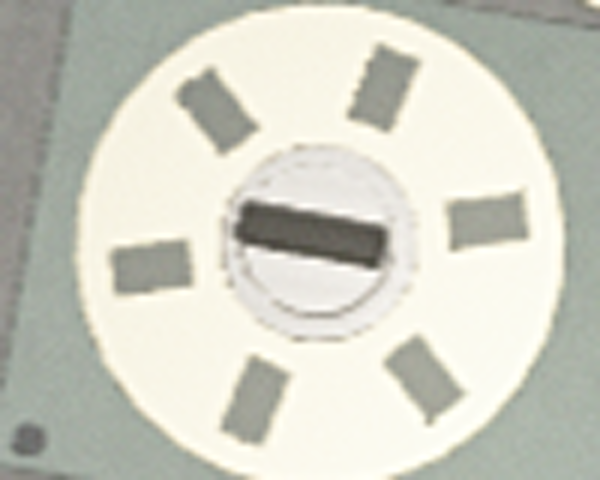

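The crop confirms it: a grey cap with a black bar sits at the centre of the cream reel, with the bar at about (252,199) in the full picture. The stand measures 440 x 199 mm and the reel radius 89.6 mm, both as given. The bar needs a looser threshold for its angle.

```bash
python3 - <<'E'
from h import *
from scipy.spatial.transform import Rotation as R
t=cv2.imread("pics/top0.png")[:,:,::-1]
for b in((235,270,185,215),(335,370,200,232)):
  for th in(110,130,150):
    x0,x1,y0,y1=b
    a=cv2.resize(t[y0:y1,x0:x1],None,fx=6,fy=6,interpolation=cv2.INTER_CUBIC)
    c=big(a.max(2)<th); c=(c+.5)/6-.5+[x0,y0]
    print(th,c.mean(0).round(1),show(plane("top",c,.087)))
s=status.sense(); r=R.from_quat(s["tool_rot"]).as_matrix(); print(r.round(4))
E
```

```text
110 [251.4 198.7] [571.3  94.5  50.7  14.   79.8]
130 [251.5 198.7] [571.4  94.4  51.7  14.9  79.5]
150 [251.5 198.7] [571.5  94.3  53.2  15.6  80. ]
110 [351.7 216.6] [ 538.7 -117.8   27.8   57.9    3.8]
130 [351.  217.1] [ 529.8 -115.2   59.3   35.6   74.2]
150 [351.1 217.1] [ 529.9 -115.2   60.4   36.6   73.7]
[[-2.000e-04  9.672e-01  2.540e-01]
 [ 2.000e-03  2.540e-01 -9.672e-01]
 [-1.000e+00  3.000e-04 -2.000e-03]]
```

>>> arm_command(
  series=[
    [[0,29,-28.5,0],[0,29,-28.5,0],[0,29,-28.5,0],[0,29,-28.5,0],[0,29,-28.5,0],[0,29,-28.5,0],[0,29,-28.5,0],[0,29,-28.5,0],[0,29,-28.5,0],[0,29,-28.5,0]],
  ],
  jaw=100,
  force=60,
)

```text
t: 1.1
tcp_pos: [0.3673, -0.2535, 0.2312]
tool_rot: [0.432, 0.56, -0.432, 0.56]
force: [0.6, -0.0, 0.4]
finger_gap: 1.001
```

>>> arm_command(
  series=[
    [[0,29,-28.5,0],[0,29,-28.5,0],[0,29,-28.5,0],[0,29,-28.5,0],[0,29,-28.5,0],[0,29,-28.5,0],[0,29,-28.5,0],[0,29,-28.5,0],[0,29,-28.5,0],[0,28,-28,0]],
  ],
)

```text
t: 2.1
tcp_pos: [0.5745, 0.0951, 0.2309]
tool_rot: [0.432, 0.56, -0.432, 0.56]
force: [-0.3, -0.1, -0.2]
finger_gap: 1.003
```

>>> arm_command(
  series=[
    [[0,0,0,-0.142],[0,0,0,-0.142],[0,0,0,-0.142],[0,0,0,-0.142],[0,0,0,-0.142],[0,0,0,-0.142],[0,0,0,-0.142],[0,0,0,-0.142],[0,0,0,0],[0,0,0,0]],
  ],
)

```text
t: 3.1
tcp_pos: [0.5739, 0.0934, 0.231]
tool_rot: [0.064, 0.704, -0.064, 0.704]
force: [1.0, -0.9, 0.0]
finger_gap: 1.001
```

```bash
cat > st.py <<'E'
from h import *
from scipy.spatial.transform import Rotation as R
s=status.sense(); r=R.from_quat(s["tool_rot"]).as_matrix()
print("t",s["t"],"tcp",(s["tcp_pos"]*1000).round(1),"F",s["force"].round(1),"M",s["ft_torque"].round(2),"gap",round(s["finger_gap"],3))
print("q",s["q"].round(3)); print(r.round(4),"yaw",np.degrees(np.arctan2(r[1,2],r[0,2])).round(2))
d=np.array([.5718,.0942,.0635])-s["tcp_pos"]; print("to bar, tool mm",(r.T@d*1000).round(1))
E
python3 st.py
```

```text
t 3.1 tcp [573.9  93.4 231. ] F [ 1.  -0.9  0. ] M [-0.06 -0.08 -0.05] gap 1.001
q [-0.031  0.469  1.544  0.     1.129  0.15 ]
[[-8.000e-04  1.800e-01  9.837e-01]
 [ 0.000e+00  9.837e-01 -1.800e-01]
 [-1.000e+00 -1.000e-04 -8.000e-04]] yaw -10.37
to bar, tool mm [167.5   0.4  -2.1]
```

>>> arm_command(
  series=[
    [[25,0,-2,0],[25,0,0,0],[25,0,0,0],[25,0,0,0],[20,0,0,0],[15,0,0,0],[10,0,0,0],[0,0,0,0]],
  ],
  jaw=45,
)

```text
t: 3.9
tcp_pos: [0.5712, 0.0938, 0.0849]
tool_rot: [0.063, 0.705, -0.063, 0.703]
force: [1.3, 0.3, 0.4]
finger_gap: 0.447
```

```bash
python3 st.py; python3 - <<'E'
from h import *
a=snapshot("top")[150:250,200:300];b=snapshot("scene")[140:260,240:380]
f=lambda x,k:cv2.resize(x,None,fx=k,fy=k,interpolation=cv2.INTER_CUBIC)
A=f(a,3.6);B=f(b,3);o=np.hstack([A[:360],B[:360]]);cv2.imwrite("pics/pre.png",o[:,:,::-1])
E
```

```text
t 3.9 tcp [571.2  93.8  84.9] F [1.3 0.3 0.4] M [-0.04 -0.02 -0.05] gap 0.447
q [-0.03   0.67   1.665  0.     0.81   0.149]
[[-3.000e-03  1.783e-01  9.840e-01]
 [ 1.000e-04  9.840e-01 -1.783e-01]
 [-1.000e+00 -4.000e-04 -3.000e-03]] yaw -10.27
to bar, tool mm [21.4  0.5  0.6]
```

View pics/pre.png

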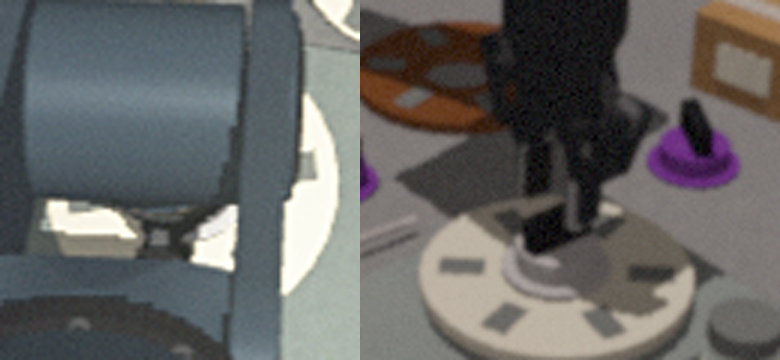

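The fingers straddle the bar, at about (545,225) in the right half of the crop, and clear it on both sides. I'll go down the rest and close.

>>> arm_command(
  series=[
    [[8,0,0.5,0],[7,0,0,0],[5,0,0,0],[0,0,0,0]],
  ],
)

```text
t: 4.4
tcp_pos: [0.572, 0.0937, 0.0655]
tool_rot: [0.063, 0.705, -0.063, 0.704]
force: [0.1, -0.6, -0.6]
finger_gap: 0.448
```

>>> arm_command(
  series=[
    [[0,0,0,0],[0,0,0,0],[0,0,0,0],[0,0,0,0],[0,0,0,0],[0,0,0,0]],
  ],
  jaw=0,
  force=60,
)

```text
t: 5.0
tcp_pos: [0.5729, 0.0937, 0.0666]
tool_rot: [0.063, 0.704, -0.063, 0.705]
force: [-0.4, 0.6, 2.2]
finger_gap: 0.146
```

```bash
python3 st.py
```

```text
t 5.0 tcp [572.9  93.7  66.6] F [-0.4  0.6  2.2] M [-0.03 -0.02  0.06] gap 0.146
q [-0.03   0.7    1.671 -0.     0.769  0.148]
[[ 6.000e-04  1.770e-01  9.842e-01]
 [-0.000e+00  9.842e-01 -1.770e-01]
 [-1.000e+00  1.000e-04  6.000e-04]] yaw -10.2
to bar, tool mm [ 3.1  0.3 -1.2]
```

>>> arm_command(
  series=[
    [[0,0,0,-0.04],[0,0,0,-0.04],[0,0,0,-0.04],[0,0,0,0]],
  ],
)

```text
t: 5.4
tcp_pos: [0.5728, 0.0937, 0.0665]
tool_rot: [0.021, 0.707, -0.021, 0.707]
force: [-0.4, -0.1, 1.7]
finger_gap: 0.149
```

```bash
python3 st.py
```

```text
t 5.4 tcp [572.8  93.7  66.5] F [-0.4 -0.1  1.7] M [-0.02 -0.01  0.02] gap 0.149
q [-0.03   0.7    1.672 -0.     0.769  0.028]
[[ 5.000e-04  5.800e-02  9.983e-01]
 [-0.000e+00  9.983e-01 -5.800e-02]
 [-1.000e+00 -0.000e+00  5.000e-04]] yaw -3.33
to bar, tool mm [ 3.   0.5 -1.1]
```

Turned 6.9° with no moment. I'll continue in small steps past 15°.

>>> arm_command(
  series=[
    [[0,0,0,-0.04],[0,0,0,-0.04],[0,0,0,0]],
  ],
)

```text
t: 5.7
tcp_pos: [0.5729, 0.0937, 0.0665]
tool_rot: [-0.008, 0.707, 0.008, 0.707]
force: [-0.2, 0.1, 2.8]
finger_gap: 0.149
```

```bash
python3 st.py|head -1
```

```text
t 5.7 tcp [572.9  93.7  66.5] F [-0.2  0.1  2.8] M [0.02 0.03 0.03] gap 0.149
```

>>> arm_command(
  series=[
    [[0,0,0,-0.04],[0,0,0,-0.04],[0,0,0,0]],
  ],
)

```text
t: 6.0
tcp_pos: [0.5729, 0.0937, 0.0666]
tool_rot: [-0.036, 0.706, 0.036, 0.706]
force: [-1.0, 0.5, 3.0]
finger_gap: 0.147
```

```bash
python3 st.py
```

```text
t 6.0 tcp [572.9  93.7  66.6] F [-1.   0.5  3. ] M [ 0.02 -0.05  0.02] gap 0.147
q [-0.03   0.7    1.671 -0.     0.769 -0.131]
[[ 6.000e-04 -1.008e-01  9.949e-01]
 [-1.000e-04  9.949e-01  1.008e-01]
 [-1.000e+00 -1.000e-04  6.000e-04]] yaw 5.78
to bar, tool mm [ 3.1  0.6 -1. ]
```

>>> arm_command(
  series=[
    [[0,0,0,-0.05],[0,0,0,-0.05],[0,0,0,-0.05],[0,0,0,-0.05],[0,0,0,-0.05],[0,0,0,0]],
  ],
)

```text
t: 6.6
tcp_pos: [0.5729, 0.0936, 0.0665]
tool_rot: [-0.123, 0.696, 0.123, 0.696]
force: [-0.5, -0.7, 2.7]
finger_gap: 0.151
```

```bash
python3 st.py; python3 - <<'E'
from h import *
b=snapshot("scene")[180:260,250:370]
cv2.imwrite("pics/turn.png",cv2.resize(b,None,fx=5,fy=5,interpolation=cv2.INTER_CUBIC)[:,:,::-1])
E
```

```text
t 6.6 tcp [572.9  93.6  66.5] F [-0.5 -0.7  2.7] M [ 0.04 -0.02  0.03] gap 0.151
q [-0.03   0.7    1.671 -0.     0.769 -0.381]
[[ 6.000e-04 -3.434e-01  9.392e-01]
 [-0.000e+00  9.392e-01  3.434e-01]
 [-1.000e+00 -2.000e-04  5.000e-04]] yaw 20.08
to bar, tool mm [ 3.   0.9 -0.8]
```

View pics/turn.png

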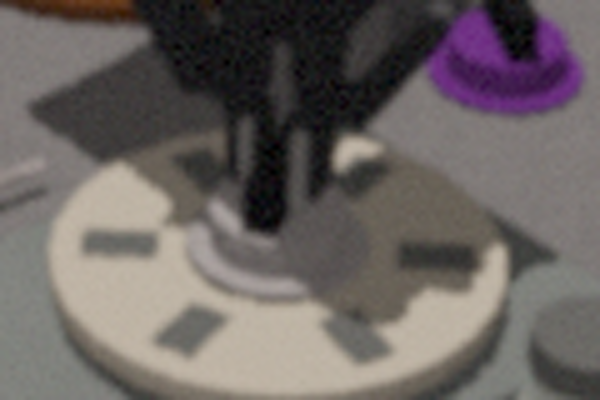

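The bar, at about (265,190) in the crop, has turned with the fingers. It has gone 30° with no moment, so it loosens counter-clockwise. I'll continue to 80°.

>>> arm_command(
  series=[
    [[0,0,0,-0.1],[0,0,0,-0.1],[0,0,0,-0.1],[0,0,0,-0.1],[0,0,0,-0.1],[0,0,0,-0.1],[0,0,0,-0.1],[0,0,0,-0.1],[0,0,0,-0.07],[0,0,0,0]],
  ],
)

```text
t: 7.65
tcp_pos: [0.5729, 0.0937, 0.0665]
tool_rot: [-0.405, 0.579, 0.405, 0.58]
force: [0.1, 0.4, 4.3]
finger_gap: 0.15
```

```bash
python3 st.py
```

```text
t 7.65 tcp [572.9  93.7  66.5] F [0.1 0.4 4.3] M [0.08 0.03 0.06] gap 0.15
q [-0.03   0.7    1.671  0.     0.769 -1.251]
[[ 6.000e-04 -9.392e-01  3.433e-01]
 [-0.000e+00  3.433e-01  9.392e-01]
 [-1.000e+00 -6.000e-04  2.000e-04]] yaw 69.92
to bar, tool mm [3.  1.2 0.1]
```

The cap is at 80.1° and the moment is near zero. I'll start with a gentle lift and check the force.

>>> arm_command(
  series=[
    [[-2,0,0,0],[-2,0,0,0],[-2,0,0,0],[0,0,0,0]],
  ],
)

```text
t: 8.05
tcp_pos: [0.5726, 0.0937, 0.0723]
tool_rot: [-0.405, 0.579, 0.406, 0.579]
force: [0.9, -0.6, 0.3]
finger_gap: 0.15
```

```bash
python3 st.py|head -1
```

```text
t 8.05 tcp [572.6  93.7  72.3] F [ 0.9 -0.6  0.3] M [ 0.02  0.01 -0.01] gap 0.15
```

>>> arm_command(
  series=[
    [[-6,0,0,0],[-10,0,0,0],[-12,0,0,0],[-12,0,0,0],[-12,0,0,0],[-12,0,0,0],[-12,0,0,0],[-8,0,0,0],[-4,0,0,0],[0,0,0,0]],
  ],
)

```text
t: 9.05
tcp_pos: [0.5729, 0.0937, 0.161]
tool_rot: [-0.406, 0.579, 0.405, 0.579]
force: [-0.4, -0.1, -0.9]
finger_gap: 0.153
```

```bash
python3 st.py; python3 - <<'E'
from h import *
a=snapshot("top");b=snapshot("scene")
o=np.hstack([a[100:300,180:420],b[110:310,130:410]])
cv2.imwrite("pics/lift.png",cv2.resize(o,None,fx=1.5,fy=1.5,interpolation=cv2.INTER_CUBIC)[:,:,::-1])
E
```

```text
t 9.05 tcp [572.9  93.7 161. ] F [-0.4 -0.1 -0.9] M [-0.04 -0.03 -0.04] gap 0.153
q [-0.03   0.557  1.615  0.     0.969 -1.252]
[[ 1.100e-03 -9.398e-01  3.418e-01]
 [-0.000e+00  3.418e-01  9.398e-01]
 [-1.000e+00 -1.000e-03  3.000e-04]] yaw 70.02
to bar, tool mm [97.4  1.3  0.1]
```

View pics/lift.png

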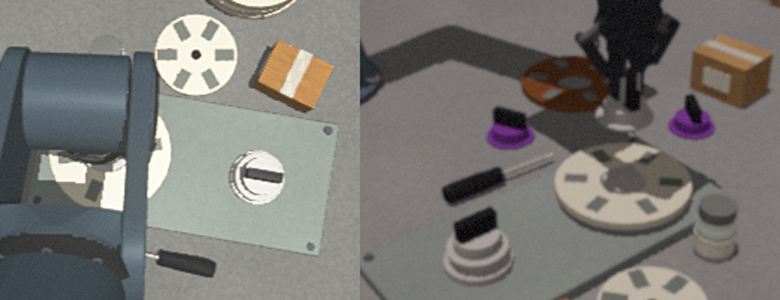

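The cap is in the gripper at about (307,186) in the scene view. The reel is still on its spindle, and cap2 and the bystanders are unmoved. I'll check the cap's height and uprightness in an enlarged crop.

```bash
python3 - <<'E'
from h import *
b=snapshot("scene"); p=camera_params("scene"); E=np.linalg.inv(p["extrinsics"]); f=210/np.tan(np.radians(p["fovy"])/2)
a=np.linspace(0,2*np.pi,60)
X=np.c_[.5725+.036*np.cos(a),.094+.036*np.sin(a),np.full(60,.1365)]
K=np.array([[f,0,p["cx"]],[0,f,p["cy"]],[0,0,1]])
u=cv2.projectPoints(X,cv2.Rodrigues(E[:3,:3])[0],E[:3,3],K,np.array([p["k1"],0,0,0,0.]))[0].reshape(-1,2)
o=cv2.resize(b[140:220,250:370],None,fx=6,fy=6,interpolation=cv2.INTER_CUBIC)
for q in (u-[250,140])*6: cv2.circle(o,tuple(int(v) for v in q),2,(255,0,0),-1)
cv2.imwrite("pics/held.png",o[:,:,::-1])
t0=cv2.imread("pics/scene0.png")[:,:,::-1].astype(int); d=(abs(b.astype(int)-t0).max(2)>60)
for n,(x,y) in dict(carton=(248,342),jar=(367,262),spare=(325,314),driver=(222,228),cap2=(208,273)).items(): print(n,d[y-20:y+20,x-25:x+25].sum())
E
python3 st.py|head -1
```

```text
carton 0
jar 0
spare 0
driver 0
cap2 0
t 9.2 tcp [572.2  93.7 159.8] F [-0.1 -0.3 -1.5] M [ 0.03 -0.   -0.  ] gap 0.152
```

View pics/held.png

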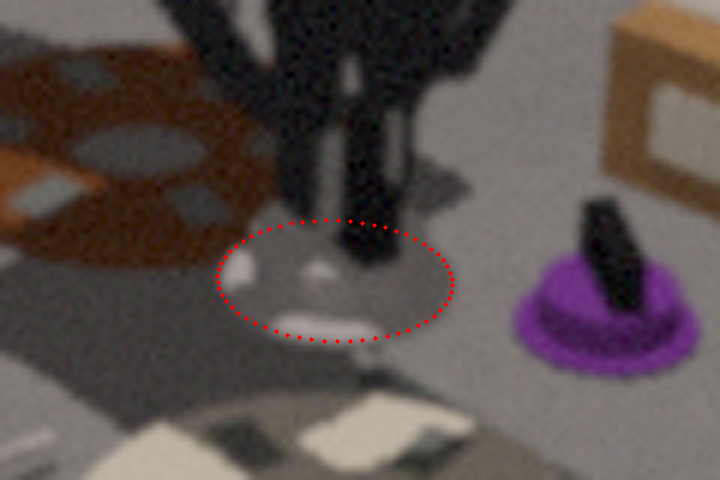

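The held cap's flange, centred at about (335,280), matches the ellipse projected for a level flange at z = 136.5 mm. So it is upright, centred and about 9 cm over its seat.

```bash
python3 -c "
from station import ticket;print(ticket.sign_off())"; python3 st.py|head -1
```

```text
the job is handed in; nothing more can be done
None
the job is handed in; nothing more can be done
```

The hub cap is off the spindle that carries the reel, and I handed the job in with the gripper still holding it.

- **Turning:** I gripped the bar at 60 N and tried counter-clockwise first. It went past 15° with almost no moment, so the thread is right-handed and I never had to try the other way. I turned it to 80° and lifted it straight up.
- **Cap:** At t = 9.2 s it was about 9.3 cm above its seat and within about 1 mm of the reel's measured centre. Its flange matched the outline expected for a level cap in one camera view.
- **Forces:** Every force reading I took was under 5 N.
- **Surroundings:** The last pictures show the reel still on its spindle. The image patches checked on the carton, jar, spare reel, screwdriver and other cap had not changed since the start.

No check failed. Two readings were slightly off: the bar read as 12.4 mm wide between the fingers against the stated 14 mm, and the tool rose about 1 mm as the grip closed. Neither affected the result. I could not check anything after handing in, because the station closes then.

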